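Find the key left latched on a switch box and release it

ROBOT

A 6-joint arm with a two-finger parallel gripper is mounted at the origin on the work surface; the furniture and walls round the work are solid. World frame = base frame: x ahead of the robot, y to its left, z up, the work surface at z = 0. Lengths are in m, angles in rad, forces in N, time in s.
With the tool pointing down it reaches from about 0.35 to 0.875 m from the base axis. Payload 15.5 kg.
Tool frame: the origin (TCP) lies at the very end of the fingers, on their centre line; the grasp point (between the pads) lies 19 mm behind it; y points along the fingers, x is the direction in which the jaws open and shut, and the axes are right-handed (so a half turn about y gives the same grasp; the last joint's range is limited). The gripper opens to 85 mm and grips with 20 to 120 N. Pads are 22 mm wide; open, the fingers measure 114 mm over their backs; the gripper's body (76 mm by 85 mm) begins 54 mm behind the grasp point. The pads swing forward as they close: fully open they stand 13 mm farther back than shut.
Start: joints at [-1.198, 0.494, 1.345, -0, 1.302, -0.096], TCP at [0.282, -0.558, 0.231] pointing down, gripper open.
Joint ranges: [-2.91, 2.91], [-0.82, 2.16], [0.22, 2.67], [-1.22, 4.37], [0.12, 2.79], [-3.08, 3.08]. Speed limits (rad/s): [1.89, 1.89, 2.57, 3.01, 3.01, 3.01].

INTERFACE

Orientations are given as a unit quaternion [x, y, z, w].
In Python, from station import manip gives the robot as it stands.
- The arm moves only by the tool apply_moves, never from a script. Its argument "increments" is one flat list of numbers, 4 for each row, row after row: the shift along the world's x, y, z in mm, then the turn about the world's z in rad. A call has 1 to 5 rows; each row is the pose to reach, as a shift and turn from the pose commanded when the call began; what a row does not reach only later rows make up. A row lasts 1/8 s, in which the tool goes at most 62.5 mm and 10.7 degrees, less where a joint would pass 70% of its speed; a pose out of reach is approached as far as the arm can. A call with a gripper value outside its range is refused whole. "grip" is the closure, from -1 (fully open) to 1 (shut), set as the call begins (left out, the last holds). The fingers move at their own pace and stop on an object; "grip_force" is the grip in N (left out, the last holds). Time passes only in rows, so rows that repeat a pose let the fingers close. It gives the time, the measured TCP pose, the force and the opening at its end, in the units of the state.
- manip.sense(): the state, without advancing time (a new reading comes with each control period).
- manip.get_image(name): name is "scene" or "top"; returns the picture (400x640x3 uint8, red, green, blue); there is no depth.
- manip.calibration(name): a dict with "fx", "fy", "cx", "cy" (pixels), "position" and "attitude" of the camera in the world. Camera axes: x right, y down, z forward; pixel columns grow to the right and rows downward; lengths in m; the calibration is good to about 2 mm. A picture is of the moment at which its call begins. calibration takes no time and is no camera call.
- manip.hand_in(): hands the job in, once; it reports no verdict.
The state is a dict: "time_s": time; "joints": joint angles; "qvel": joint speeds; "joint_torque": joint torques, N m; "eef_pos": TCP position; "tcp_rot": TCP orientation; "force": force on the tool from outside, world axes, zero at the start; "ft_torque": the same for the moment, N m; "gripper_width": finger opening in m.
Only numpy, scipy, OpenCV 4.12 (cv2) and the standard library are available. Lean on these libraries where they do the work, as an engineer would, in place of code of your own. Each camera call takes 0.05 s, during which the arm holds its last target.

TASK

One of the four identical latching keys on the grey switch box has been left latched down. With a fingertip, tap all four keys lightly one after the other from left to right (without pushing any of them through) to find the latched one; then press that key right down and let go so that it springs up, leaving all four keys up. Pinch and lift nothing, and leave the loose things round the box where they are.

Things in the scene. Friction and masses are not known exactly. Their poses are not given: they have to be found in the camera images.
- switch_box: The switch box: fixed grey box, 84 (x) x 236 (y) x 42 mm high, standing on the bench and turned up to about 0.3 rad either way; origin at the centre of its underside, its y axis runs along the row of four keys, +y being the left end as seen from the robot, z up. A black stub (gland) sticks out 14 mm from its far side.
- place_1 (a point): Centre of the leftmost of the four key places, at the height of the box's lid (42 mm above the bench). Neighbouring places are 50 mm apart.
- place_2 (a point): Centre of the second from the left of the four key places, at the height of the box's lid (42 mm above the bench). Neighbouring places are 50 mm apart.
- place_3 (a point): Centre of the third from the left of the four key places, at the height of the box's lid (42 mm above the bench). Neighbouring places are 50 mm apart.
- place_4 (a point): Centre of the rightmost of the four key places, at the height of the box's lid (42 mm above the bench). Neighbouring places are 50 mm apart.
- unit_a: One of four identical key units (black bezel 50 x 44 mm, 3 mm high, with a square yellow key with an orange inlay, 34 x 34 mm, in its middle); which unit stands at which place differs from start to start. Fixed. Origin at the centre of the bezel's underside, on the box's lid; z up. The top of its key stands 15 mm above the origin when the key is up, about 9.5 mm when it is latched down, 4 mm at the bottom of its travel.
- unit_b: One of four identical key units (black bezel 50 x 44 mm, 3 mm high, with a square yellow key with an orange inlay, 34 x 34 mm, in its middle); which unit stands at which place differs from start to start. Fixed. Origin at the centre of the bezel's underside, on the box's lid; z up. The top of its key stands 15 mm above the origin when the key is up, about 9.5 mm when it is latched down, 4 mm at the bottom of its travel.
- unit_c: One of four identical key units (black bezel 50 x 44 mm, 3 mm high, with a square yellow key with an orange inlay, 34 x 34 mm, in its middle); which unit stands at which place differs from start to start. Fixed. Origin at the centre of the bezel's underside, on the box's lid; z up. The top of its key stands 15 mm above the origin when the key is up, about 9.5 mm when it is latched down, 4 mm at the bottom of its travel.
- unit_d: One of four identical key units (black bezel 50 x 44 mm, 3 mm high, with a square yellow key with an orange inlay, 34 x 34 mm, in its middle); which unit stands at which place differs from start to start. Fixed. Origin at the centre of the bezel's underside, on the box's lid; z up. The top of its key stands 15 mm above the origin when the key is up, about 9.5 mm when it is latched down, 4 mm at the bottom of its travel.
- key_a (a joint): How far the key of unit_a is down, m: 0 up, about 0.0055 latched, 0.011 at its bottom stop. The spring takes about 2.2 N to start an up key and 7 N at 5.5 mm, 12 N at the bottom; an up key that is only tapped comes back up, and should be pushed in no further than 6.5 mm. The latched key sits 5.5 mm lower and hardly yields under less than 7 N; pressed right down to its stop (about 5.5 mm below where it sits, 12 N) and let go, it unlatches and springs up.
- key_b (a joint): How far the key of unit_b is down, m: 0 up, about 0.0055 latched, 0.011 at its bottom stop. The spring takes about 2.2 N to start an up key and 7 N at 5.5 mm, 12 N at the bottom; an up key that is only tapped comes back up, and should be pushed in no further than 6.5 mm. The latched key sits 5.5 mm lower and hardly yields under less than 7 N; pressed right down to its stop (about 5.5 mm below where it sits, 12 N) and let go, it unlatches and springs up.
- key_c (a joint): How far the key of unit_c is down, m: 0 up, about 0.0055 latched, 0.011 at its bottom stop. The spring takes about 2.2 N to start an up key and 7 N at 5.5 mm, 12 N at the bottom; an up key that is only tapped comes back up, and should be pushed in no further than 6.5 mm. The latched key sits 5.5 mm lower and hardly yields under less than 7 N; pressed right down to its stop (about 5.5 mm below where it sits, 12 N) and let go, it unlatches and springs up.
- key_d (a joint): How far the key of unit_d is down, m: 0 up, about 0.0055 latched, 0.011 at its bottom stop. The spring takes about 2.2 N to start an up key and 7 N at 5.5 mm, 12 N at the bottom; an up key that is only tapped comes back up, and should be pushed in no further than 6.5 mm. The latched key sits 5.5 mm lower and hardly yields under less than 7 N; pressed right down to its stop (about 5.5 mm below where it sits, 12 N) and let go, it unlatches and springs up.
- knob_violet: Loose violet moulded knob, 44 mm across, 24 mm high, on the bench in front of the box; a bystander. Origin at the centre of its underside.
- knob_blue: Loose blue moulded knob, 38 mm across, 21 mm high, on the bench in front of the box; a bystander. Origin at the centre of its underside.
- green_clip: Loose bright green clip, 32 x 45 x 40 mm high, on the bench behind the box; a bystander. Origin at the centre of its underside.
- end_cutters: Loose red-handled cutters lying flat, 85 x 162 x 14 mm, on the bench to the right of the box; a bystander. Origin at the centre of the underside.

How it is judged:
By the outcome, as a careful person would: the job done as asked, in the order asked, and still so for the second after the job is handed in, with the robot touching nothing.
It also fails if it takes over 45 s, if anything falls off the work surface, if the arm or the gripper's body presses on something with over 40 N, if the wrist force passes 120 N, or if a joint passes its speed limit or range.

## Working session

There is one attempt and no reset: what is moved stays moved. The work goes in short steps, Python scripts to look and compute and a tool call to move; the robot and the scene stay as the last step left them, time stands still between calls to the robot, and variables do not carry over. Pictures are saved under pics/ and viewed, and the job is handed in when it is done.

Besides the shell and the picture viewer there is one more tool, called after "Call:" as name(argument=value, ...), one argument or row to a line, values as JSON. apply_moves: Moves the arm, as the interface text tells. Its arguments: {"type":"object","properties":{"increments":{"type":"array"},"grip":{"type":"number"},"grip_force":{"type":"number"}},"required":["increments"]}

```bash
mkdir -p pics
python3 - <<'E'
from station import manip
import cv2
print(manip.sense())
for n in("scene","top"):
    print(manip.calibration(n)); cv2.imwrite(f"pics/{n}0.png",manip.get_image(n)[:,:,::-1])
E
```

```text
{'time_s': 0.0, 'joints': array([-1.19853488e+00,  4.94195351e-01,  1.34615720e+00, -2.81332321e-05,
        1.30250243e+00, -9.54862157e-02]), 'qvel': array([-4.31464770e-04, -1.87880037e-05, -2.65238852e-04,  2.42762405e-04,
       -4.89684840e-04, -1.55242800e-03]), 'joint_torque': array([-1.39341653e-03, -8.82154083e+01, -3.83882189e+01, -4.95955246e-04,
        9.77729709e-03,  2.57833494e-05]), 'eef_pos': array([ 0.28166308, -0.55751307,  0.23068386]), 'tcp_rot': array([-0.60200167,  0.37087372, -0.37014996,  0.60252443]), 'force': array([-0.32148737, -0.15215603, -0.29924244]), 'ft_torque': array([-0.00561892,  0.06252037, -0.02668522]), 'gripper_width': 0.08551411507552653}
{'fx': 411.26607231222357, 'fy': 411.26607231222357, 'cx': 322.36007085087766, 'cy': 204.4907866221511, 'position': array([0.254678  , 0.37170201, 0.75346388]), 'attitude': array([-0.21664428,  0.91689236, -0.32485619,  0.08271704])}
{'fx': 369.24507709782745, 'fy': 369.24507709782745, 'cx': 322.62826232233647, 'cy': 196.19324349638657, 'position': array([ 0.40093094, -0.12520293,  0.88499421]), 'attitude': array([ 0.71365601, -0.69751026,  0.05369543, -0.03593518])}
```

View pics/scene0.png

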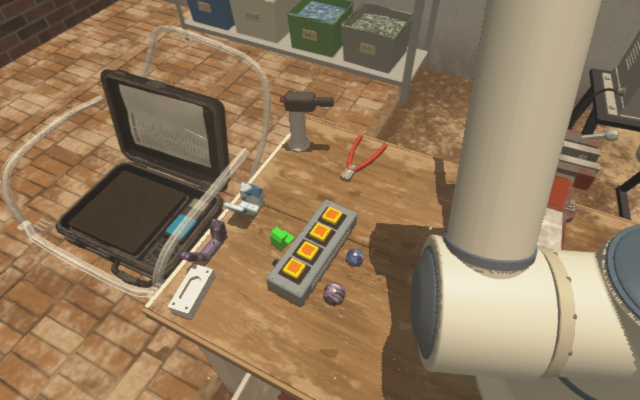

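View pics/top0.png

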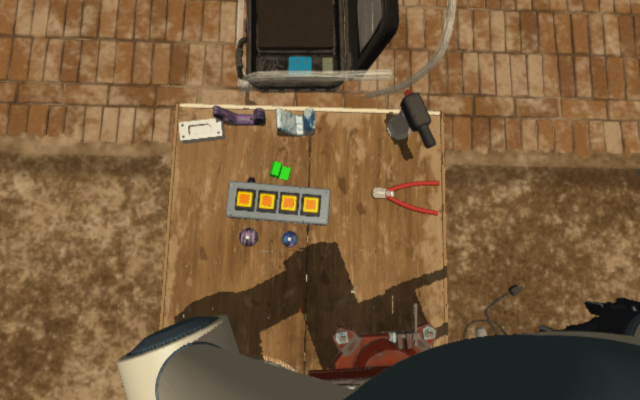

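The top view shows the box at about (279,203), with its keys at (244,200), (266,202), (289,203) and (311,205). The knobs are in front at (248,237) and (290,239), the clip is behind at (281,171), and the cutters are to the right at (405,195). Next I'll measure the keys by casting rays.

```bash
cat > h.py <<'E'
from station import manip
import cv2, numpy as np
from scipy.spatial.transform import Rotation as R
def ray(n,p):
    c=manip.calibration(n); d=np.array([(p[0]-c['cx'])/c['fx'],(p[1]-c['cy'])/c['fy'],1])
    return np.array(c['position']), R.from_quat(c['attitude']).as_matrix()@d
def plane(n,p,z):
    o,d=ray(n,p); return o+d*(z-o[2])/d[2]
def keys(n,im):
    hsv=cv2.cvtColor(im,cv2.COLOR_RGB2HSV)
    m=cv2.inRange(hsv,(8,170,170),(35,255,255)); m=cv2.morphologyEx(m,cv2.MORPH_CLOSE,np.ones((3,3)))
    cs,_=cv2.findContours(m,cv2.RETR_EXTERNAL,cv2.CHAIN_APPROX_NONE)
    out=[]
    for c in cs:
        a=cv2.contourArea(c)
        if a>100:
            r=cv2.minAreaRect(c); M=cv2.moments(c); out.append((M['m10']/M['m00'],M['m01']/M['m00'],a,r[1]))
    return out
def tri(p,q):
    a,d=ray('top',p);b,e=ray('scene',q)
    t=np.linalg.lstsq(np.c_[d,-e],b-a,rcond=None)[0]
    P,Q=a+d*t[0],b+e*t[1]; return (P+Q)/2,np.linalg.norm(P-Q)
E
python3 - <<'E'
from h import *
np.set_printoptions(precision=4,suppress=True)
T=sorted(keys('top',cv2.imread('pics/top0.png')[:,:,::-1].copy()),key=lambda k:k[0])
S=sorted(keys('scene',cv2.imread('pics/scene0.png')[:,:,::-1].copy()),key=lambda k:k[0])
for k in T: print('T',np.round(k[:3],1),k[3],plane('top',k[:2],.055))
for k in S: print('S',np.round(k[:3],1),plane('scene',k[:2],.055))
for a,b in zip(T,S): print(tri(a[:2],b[:2]))
# box outline in top, on lid
im=cv2.imread('pics/top0.png'); hsv=cv2.cvtColor(im,cv2.COLOR_BGR2HSV)
for n,p in(('violet',(248,237)),('blue',(290,239)),('clip',(281,171)),('cutter',(375,193))): print(n,plane('top',p,.02))
cv2.imwrite('pics/crop.png',cv2.resize(im[150:260,200:350],None,fx=5,fy=5,interpolation=cv2.INTER_CUBIC))
E
```

```text
T [244.1 198.8 182. ] (14.0, 14.0) [0.4967 0.0316 0.055 ]
T [266.5 200.9 183.5] (14.328536033630371, 14.627046585083008) [ 0.4932 -0.0187  0.055 ]
T [288.3 202.6 185.5] (14.466531753540039, 14.466531753540039) [ 0.4906 -0.0678  0.055 ]
T [310.3 204.4 183. ] (14.328536033630371, 14.42803955078125) [ 0.4876 -0.1176  0.055 ]
S [293.6 267.4 228.5] [0.4971 0.0333 0.055 ]
S [307.3 249.9 214. ] [ 0.4922 -0.0142  0.055 ]
S [319.8 231.1 186. ] [ 0.4907 -0.0667  0.055 ]
S [331.7 214.6 169.5] [ 0.4876 -0.1166  0.055 ]
(array([0.4974, 0.0322, 0.053 ]), np.float64(0.0009371813842900215))
(array([ 0.4941, -0.0178,  0.0486]), np.float64(0.0004547019158145241))
(array([ 0.491 , -0.0677,  0.0536]), np.float64(0.00040030023322505014))
(array([ 0.4879, -0.1175,  0.0537]), np.float64(0.0003225586132321534))
violet [0.412  0.0251 0.02  ]
blue [ 0.4094 -0.0721  0.02  ]
clip [ 0.5694 -0.0456  0.02  ]
cutter [ 0.5222 -0.27    0.02  ]
```

View pics/crop.png

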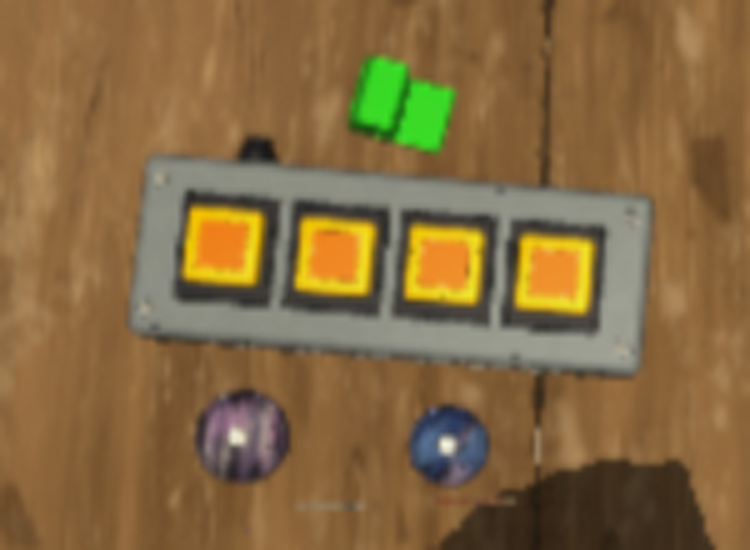

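Key 2 triangulates about 5 mm lower (z 0.0486 against 0.053 to 0.054), so it is probably the latched one. Tapping will confirm. The row spacing comes out at 50 mm, as it should, and the box is yawed about -0.062 rad.

Run:
```python
from h import *
s=manip.sense(); M=R.from_quat(s['tcp_rot']).as_matrix(); print(M.round(3), 'jaw yaw',np.arctan2(M[1,0],M[0,0]))
print((np.array([.497,.0322,.12])-s['eef_pos'])*1000)
```

```text
[[ 0.451 -0.     0.893]
 [-0.893  0.001  0.451]
 [-0.001 -1.     0.   ]] jaw yaw -1.1030427405721597
[ 215.29669698  589.76759645 -110.76038301]
```

Call:
apply_moves(
  increments=[40,115,0,0.18,80,230,0,0.36,120,340,0,0.54,160,440,0,0.72,190,530,-20,0.9],
  grip=1,
)

```text
time_s: 0.72
eef_pos: [0.3872, -0.2619, 0.2274]
tcp_rot: [0.704, -0.07, 0.07, -0.704]
force: [1.7, -0.6, 1.1]
gripper_width: -0.0001
```

Call:
apply_moves(
  increments=[0,0,0,0],
)

```text
time_s: 0.85
eef_pos: [0.3873, -0.2598, 0.227]
tcp_rot: [-0.703, 0.069, -0.069, 0.704]
force: [0.5, -0.1, 0.4]
gripper_width: -0.0001
```

Run:
```python
from h import *
s=manip.sense(); M=R.from_quat(s['tcp_rot']).as_matrix(); print('jaw yaw',np.arctan2(M[1,0],M[0,0]))
print((np.array([.4974,.0322,.08])-s['eef_pos'])*1000,s['force'])
```

```text
jaw yaw -0.1958549034454933
[ 110.13188861  292.03224152 -147.02511015] [ 0.5294861  -0.14944764  0.36943048]
```

Call:
apply_moves(
  increments=[25,60,-10,0.07,50,120,-25,0.13,70,180,-50,0.13,92,240,-80,0.13,110,292,-110,0.13],
)

```text
time_s: 1.48
eef_pos: [0.4917, 0.0118, 0.1264]
tcp_rot: [0.707, -0.026, 0.027, -0.707]
force: [1.2, -1.4, -0.0]
gripper_width: -0.0
```

Call:
apply_moves(
  increments=[0,0,0,0],
)

```text
time_s: 1.6
eef_pos: [0.4906, 0.0132, 0.1251]
tcp_rot: [-0.707, 0.026, -0.024, 0.707]
force: [0.7, -0.7, -0.2]
gripper_width: 0.0001
```

```bash
cat > st.py <<'E'
from h import *
np.set_printoptions(precision=2,suppress=True)
s=manip.sense(); M=R.from_quat(s['tcp_rot']).as_matrix(); print(s['time_s'],'jaw yaw',np.arctan2(M[1,0],M[0,0]), s['eef_pos']*1000,s['force'])
for i,k in enumerate([[497.4,32.2],[494.1,-17.8],[491,-67.7],[487.9,-117.5]]): print(i+1,np.array(k+[57])-s['eef_pos']*1000)
E
python3 st.py
```

```text
1.6 jaw yaw -0.07034824113877329 [490.61  13.17 125.1 ] [ 0.71 -0.71 -0.25]
1 [  6.79  19.03 -68.1 ]
2 [  3.49 -30.97 -68.1 ]
3 [  0.39 -80.87 -68.1 ]
4 [  -2.71 -130.67  -68.1 ]
```

Call:
apply_moves(
  increments=[7,19,-20,0,7,19,-50,0,7,19,-58,0,7,19,-60,0,7,19,-60,0],
)

```text
time_s: 2.22
eef_pos: [0.498, 0.0292, 0.0678]
tcp_rot: [0.707, -0.026, 0.026, -0.707]
force: [0.0, -0.5, 1.2]
gripper_width: -0.0001
```

```bash
python3 st.py
```

```text
2.225 jaw yaw -0.07385656895019592 [498.05  29.18  67.77] [ 0.01 -0.46  1.22]
1 [ -0.65   3.02 -10.77]
2 [ -3.95 -46.98 -10.77]
3 [ -7.05 -96.88 -10.77]
4 [ -10.15 -146.68  -10.77]
```

Call:
apply_moves(
  increments=[0,3,0,0,0,3,0,0],
)

```text
time_s: 2.48
eef_pos: [0.4979, 0.0329, 0.0675]
tcp_rot: [-0.707, 0.025, -0.026, 0.707]
force: [0.7, 0.1, 0.3]
gripper_width: -0.0002
```

```bash
python3 st.py|head -2
```

```text
2.475 jaw yaw -0.07287495026499957 [497.86  32.88  67.53] [0.67 0.11 0.28]
1 [ -0.46  -0.68 -10.53]
```

Call:
apply_moves(
  increments=[0,0,-4,0,0,0,-6,0,0,0,-6,0,0,0,-6,0],
)

```text
time_s: 2.98
eef_pos: [0.4976, 0.0327, 0.061]
tcp_rot: [-0.707, 0.026, -0.026, 0.707]
force: [0.3, 0.8, -0.5]
gripper_width: 0.0001
```

```bash
python3 st.py|head -2
```

```text
2.975 jaw yaw -0.07298457435820745 [497.64  32.7   61.03] [ 0.26  0.79 -0.5 ]
1 [-0.24 -0.5  -4.03]
```

Call:
apply_moves(
  increments=[0,0,-3,0,0,0,-5,0,0,0,-5,0],
)

```text
time_s: 3.35
eef_pos: [0.4977, 0.0327, 0.0559]
tcp_rot: [-0.707, 0.026, -0.026, 0.707]
force: [-0.1, 0.0, 2.2]
gripper_width: -0.0002
```

Call:
apply_moves(
  increments=[0,0,-1,0,0,0,-1,0],
)

```text
time_s: 3.6
eef_pos: [0.4977, 0.0327, 0.0551]
tcp_rot: [-0.707, 0.026, -0.026, 0.707]
force: [-1.0, -0.7, 3.5]
gripper_width: -0.0
```

Call:
apply_moves(
  increments=[0,0,-1,0,0,0,-1,0],
)

```text
time_s: 3.85
eef_pos: [0.4977, 0.0327, 0.054]
tcp_rot: [-0.707, 0.026, -0.026, 0.707]
force: [-0.6, 0.3, 4.8]
gripper_width: -0.0
```

Contact was at about 57 mm and the key gave 3 mm at 4.8 N, so key 1 is up. Now key 2.

Call:
apply_moves(
  increments=[0,0,6,0,0,0,14,0,-2,-25,14,0,-4,-50,14,0,-4,-50,14,0],
)

```text
time_s: 4.47
eef_pos: [0.4936, -0.0184, 0.0685]
tcp_rot: [0.707, -0.026, 0.027, -0.707]
force: [-0.7, 0.9, 0.0]
gripper_width: -0.0004
```

```bash
python3 st.py
```

```text
4.475 jaw yaw -0.07477090752123178 [493.63 -18.42  68.49] [-0.67  0.93  0.01]
1 [  3.77  50.62 -11.49]
2 [  0.47   0.62 -11.49]
3 [ -2.63 -49.28 -11.49]
4 [ -5.73 -99.08 -11.49]
```

Call:
apply_moves(
  increments=[0,0,-6,0,0,0,-10,0,0,0,-12,0,0,0,-12,0],
)

```text
time_s: 4.97
eef_pos: [0.4935, -0.017, 0.0558]
tcp_rot: [-0.707, 0.026, -0.025, 0.707]
force: [-0.2, -0.5, -0.3]
gripper_width: 0.0001
```

Call:
apply_moves(
  increments=[0,0,-1,0,0,0,-2,0,0,0,-2,0],
)

```text
time_s: 5.35
eef_pos: [0.4936, -0.0173, 0.054]
tcp_rot: [-0.707, 0.026, -0.026, 0.707]
force: [0.4, 0.3, -0.3]
gripper_width: 0.0006
```

No force at 54 mm, so key 2 sits low. I'll keep going gently until it touches.

Call:
apply_moves(
  increments=[0,0,-1,0,0,0,-2,0,0,0,-2,0],
)

```text
time_s: 5.72
eef_pos: [0.4936, -0.0173, 0.052]
tcp_rot: [-0.707, 0.026, -0.026, 0.707]
force: [-0.8, -0.8, 0.3]
gripper_width: -0.0002
```

Call:
apply_moves(
  increments=[0,0,-0.4,0,0,0,-0.4,0],
)

```text
time_s: 5.98
eef_pos: [0.4936, -0.0173, 0.0517]
tcp_rot: [0.707, -0.026, 0.026, -0.707]
force: [0.4, -0.2, 1.9]
gripper_width: -0.0
```

Call:
apply_moves(
  increments=[0,0,-0.3,0,0,0,-0.3,0],
)

```text
time_s: 6.22
eef_pos: [0.4937, -0.0173, 0.0515]
tcp_rot: [0.707, -0.026, 0.026, -0.707]
force: [-2.0, 0.7, 6.2]
gripper_width: -0.0003
```

Key 2 is stiff at 51.5 mm (6.2 N with hardly any give), so it is latched. Keys 3 and 4 still get tapped first.

Call:
apply_moves(
  increments=[0,0,6,0,0,0,17,0,-2,-25,17,0,-3,-50,17,0,-3,-50,17,0],
)

```text
time_s: 6.85
eef_pos: [0.4909, -0.0685, 0.069]
tcp_rot: [0.707, -0.026, 0.027, -0.706]
force: [0.2, 0.5, -0.6]
gripper_width: -0.0001
```

```bash
python3 st.py
```

```text
6.85 jaw yaw -0.07471052081849147 [490.94 -68.51  69.01] [ 0.2   0.46 -0.61]
1 [  6.46 100.71 -12.01]
2 [  3.16  50.71 -12.01]
3 [  0.06   0.81 -12.01]
4 [ -3.04 -48.99 -12.01]
```

Call:
apply_moves(
  increments=[0,0,-6,0,0,0,-11,0,0,0,-13,0,0,0,-13,0],
)

```text
time_s: 7.35
eef_pos: [0.4905, -0.0668, 0.0552]
tcp_rot: [-0.707, 0.026, -0.025, 0.707]
force: [0.1, 2.2, 3.8]
gripper_width: -0.0001
```

Call:
apply_moves(
  increments=[0,0,-1,0,0,0,-2,0,0,0,-2,0],
)

```text
time_s: 7.72
eef_pos: [0.4906, -0.0672, 0.0534]
tcp_rot: [-0.707, 0.026, -0.026, 0.707]
force: [-1.2, 4.2, 5.5]
gripper_width: -0.0002
```

Key 3 springs (5.5 N at 3.6 mm), so it is up. Now key 4.

Call:
apply_moves(
  increments=[0,0,6,0,0,0,15,0,-2,-25,15,0,-3,-50,15,0,-3,-50,15,0],
)

```text
time_s: 8.35
eef_pos: [0.4879, -0.1187, 0.0689]
tcp_rot: [0.707, -0.026, 0.027, -0.706]
force: [0.4, 0.4, 1.2]
gripper_width: 0.0001
```

Call:
apply_moves(
  increments=[0,0,0,0],
)

```text
time_s: 8.48
eef_pos: [0.4876, -0.1171, 0.0686]
tcp_rot: [-0.707, 0.026, -0.026, 0.707]
force: [-0.4, 0.8, -0.2]
gripper_width: -0.0002
```

```bash
python3 st.py
```

```text
8.475 jaw yaw -0.07337817985924573 [ 487.59 -117.06   68.61] [-0.35  0.81 -0.24]
1 [  9.81 149.26 -11.61]
2 [  6.51  99.26 -11.61]
3 [  3.41  49.36 -11.61]
4 [  0.31  -0.44 -11.61]
```

Call:
apply_moves(
  increments=[0,0,-6,0,0,0,-11,0,0,0,-13,0,0,0,-13,0],
)

```text
time_s: 8.98
eef_pos: [0.4875, -0.117, 0.0552]
tcp_rot: [-0.707, 0.026, -0.026, 0.707]
force: [-1.3, 2.6, 3.1]
gripper_width: 0.0003
```

Call:
apply_moves(
  increments=[0,0,-1,0,0,0,-2,0,0,0,-2,0],
)

```text
time_s: 9.35
eef_pos: [0.4875, -0.1172, 0.0534]
tcp_rot: [-0.707, 0.026, -0.026, 0.707]
force: [-0.1, 3.8, 5.4]
gripper_width: 0.0002
```

Key 4 is up as well. I'll go back to key 2, staying high.

Call:
apply_moves(
  increments=[0,0,6,0,0,0,20,0,3,50,20,0,6,100,20,0,6,100,20,0],
)

```text
time_s: 9.98
eef_pos: [0.4937, -0.0149, 0.0742]
tcp_rot: [-0.707, 0.024, -0.025, 0.707]
force: [-0.2, -0.6, 0.8]
gripper_width: -0.0002
```

Call:
apply_moves(
  increments=[0,0,0,0],
)

```text
time_s: 10.1
eef_pos: [0.494, -0.0176, 0.074]
tcp_rot: [0.707, -0.025, 0.026, -0.707]
force: [-0.3, 0.4, -0.3]
gripper_width: 0.0
```

```bash
python3 st.py
```

```text
10.1 jaw yaw -0.07225196317717575 [493.99 -17.57  73.96] [-0.3   0.38 -0.26]
1 [  3.41  49.77 -16.96]
2 [  0.11  -0.23 -16.96]
3 [ -2.99 -50.13 -16.96]
4 [ -6.09 -99.93 -16.96]
```

Call:
apply_moves(
  increments=[0,0,-10,0,0,0,-19,0,0,0,-23,0,0,0,-25,0,0,0,-26,0],
)

```text
time_s: 10.72
eef_pos: [0.4933, -0.0179, 0.0471]
tcp_rot: [0.707, -0.026, 0.026, -0.707]
force: [-3.6, -4.1, 11.4]
gripper_width: 0.0001
```

Call:
apply_moves(
  increments=[0,0,-1,0,0,0,-1,0],
)

```text
time_s: 10.98
eef_pos: [0.4933, -0.0179, 0.0462]
tcp_rot: [0.707, -0.026, 0.026, -0.706]
force: [-3.9, -4.3, 10.6]
gripper_width: 0.0001
```

Call:
apply_moves(
  increments=[0,0,-0.6,0,0,0,-0.6,0],
)

```text
time_s: 11.22
eef_pos: [0.4933, -0.0179, 0.046]
tcp_rot: [0.707, -0.026, 0.026, -0.706]
force: [-4.8, -4.4, 18.3]
gripper_width: -0.0
```

The key is on its stop: 46.0 mm, with the force rising to 18 N. Now I'll let go, rise and look.

Call:
apply_moves(
  increments=[0,0,5,0,0,0,15,0,0,0,40,0,0,0,80,0,0,0,130,0],
)

```text
time_s: 11.85
eef_pos: [0.4929, -0.0173, 0.1764]
tcp_rot: [-0.706, 0.027, -0.025, 0.707]
force: [0.2, -0.7, -0.2]
gripper_width: -0.0004
```

Call:
apply_moves(
  increments=[-20,-50,30,0,-40,-110,50,0,-50,-170,50,0,-50,-220,50,0,-50,-250,50,0],
)

```text
time_s: 12.48
eef_pos: [0.443, -0.2699, 0.2257]
tcp_rot: [0.707, -0.027, 0.027, -0.707]
force: [0.3, 0.5, -0.7]
gripper_width: 0.0
```

Run:
```python
from h import *
np.set_printoptions(precision=4,suppress=True)
ti=manip.get_image('top');si=manip.get_image('scene')
cv2.imwrite('pics/t1.png',ti[:,:,::-1]);cv2.imwrite('pics/s1.png',si[:,:,::-1])
T=sorted(keys('top',ti),key=lambda k:k[0]);S=sorted(keys('scene',si),key=lambda k:k[0])
print(len(T),len(S))
for a,b in zip(T,S): print(a[2],b[2],*tri(a[:2],b[:2]))
s=manip.sense();print(s['time_s'],s['eef_pos'],s['force'])
cv2.imwrite('pics/c1.png',np.vstack([cv2.resize(ti[140:260,170:350],(720,480))[:300],cv2.resize(si[190:310,230:410],(720,480))[:300]])[:,:,::-1])
```

```text
4 4
173.0 242.0 [0.4973 0.0324 0.0527] 0.0006084654866968539
173.5 221.0 [ 0.4941 -0.0175  0.0529] 0.0006770357482457211
173.5 195.5 [ 0.491  -0.0675  0.053 ] 0.0005217204921855516
173.5 179.5 [ 0.488  -0.1174  0.0531] 0.0005047138379226967
12.575 [ 0.4434 -0.2702  0.2256] [0.1219 0.3177 0.1759]
```

View pics/t1.png

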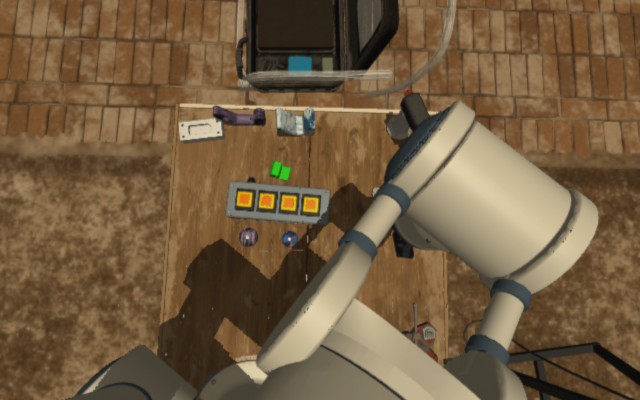

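View pics/s1.png

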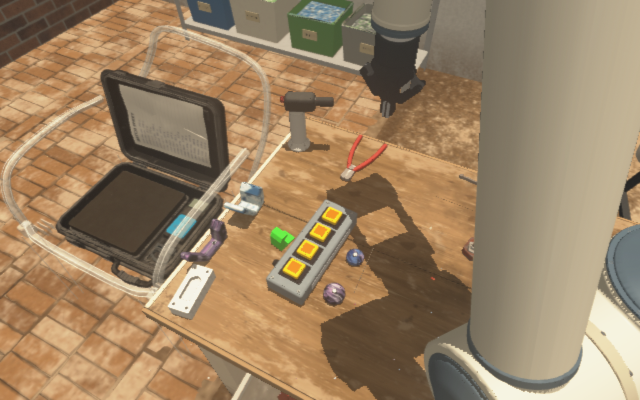

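All four keys now triangulate to the same height (52.7 to 53.1 mm). Knobs, clip and cutters are at their original pixels: (248,237), (290,239) and (281,171) in the top view, and the cutters at (362,158) in the scene view. The arm is clear of everything.

```bash
python3 -c "
from station import manip
print(manip.hand_in())"
```

```text
the job is handed in; nothing more can be done
None
```

I tapped all four keys from left to right with the closed fingertips, found the second from the left latched, and pressed it right down and let go. All four keys now read as up, and the job is handed in.

- **Taps:** Keys 1, 3 and 4 touched at about 57 mm and sprang back from pushes of 3.0–3.6 mm (about 5 N). Key 2 only touched at 51.5 mm and took 6.2 N with hardly any give, which marks it as the latched one.
- **Press:** I pushed key 2 to its stop at 46.0 mm, where the force peaked at about 18 N, then released it.
- **Last check:** In the two camera views all four keys stand at the same height, 52.7–53.1 mm; key 2 had measured 48.6 mm at the start. These camera heights read about 4 mm below the true 57 mm for all four keys, so I relied on them being equal, not on the absolute value.
- **Bystanders:** By eye, the knobs, clip and cutters are where they were. The arm hid most of the cutters in the last top view, so I judged those from the scene view.
- **Arm and time:** The arm was clear of everything with no force reading, and the job took 12.6 s.

No check failed.

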